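# Pack the perfume flacon and close the gift case, medallion up

## Task

Pack the gift: lower the amber perfume flacon gently into the deep pink gift case so that it stands upright on the case's floor, and let go of it without dropping or banging it. Then take the pink lid from the sloping easel and lay it in the recess at the mouth of the case with its gold medallion facing up, keeping hold of it until it is right down, so that it finally lies flat and fully home. Leave the bead tray, the glass, the drink can and the pliers where they are.

Things in the scene. Friction and masses are not known exactly. Their poses are not given: they have to be found in the camera images.
- case: Deep open pink gift case, fixed, 128 (x, long sides) x 84 (y) x 98 mm high; origin at centre of its underside, z up. Cavity 94 x 62 mm, its floor 5 mm above the table. Both long sides have a thumb cut-out mid-length, 68 mm long, right through the wall, from the top down to 60 mm above the table: fingers holding the lid by its long edges can go down there.
- case_ledge (a point): Centre of the lid's recess at the case's mouth, at ledge height, 86 mm above the table; axes as the case. The recess is 116 (x) x 72 (y) mm and 12 mm deep, with 6 mm walls up to 98 mm. The lid's panel lies on the ledge, its plug in the cavity. It fits either way round (half turn about z), and would also go in with the wrong face up.
- lid: Loose lid, about 120 g: pink panel 108 (x) x 66 (y) x 14 mm, with a cream plug 86 x 46 x 8 mm on its inner face. Origin at centre of the panel's inner face (panel z = 0 to 14 mm, plug z = 0 to -8); +z points out of the outer face, which has a flat gold medallion. Home, its origin is at point case_ledge, z up.
- lid_medallion (a point): Centre of the medallion (gold, 42 mm, red stone) on the lid's outer face. At the start the lid leans on the easel on a short edge, medallion towards the easel's front and up: z axis 60 degrees from vertical, x axis up the slope, y level, lid origin 75 mm straight above the easel's origin. Its long edges, 66 mm apart, are free for the fingers.
- easel: Small dark wooden easel, fixed; origin at centre of its underside, z up, its front faces its own -x, roughly to the robot. Base 110 (x) x 50 (y) x 8 mm; back rest and foot shelf 40 mm wide, 60 degrees steep, about 110 mm high; brass strut behind. Easel and coaster may change sides.
- coaster: Round flat coaster, white with a brass edge, 96 mm across, 5 mm thick, fixed to the table; origin at the centre of its underside. The flacon stands on it.
- flacon: Loose rounded amber perfume flacon, about 110 g, 68 mm tall, round about z; origin at centre of its flat foot (28 mm across), z up. Body 46 mm across at its widest (18 mm up), 18 mm at the neck (46 mm up); gold stopper, a cylinder 20 mm across from 48 to 68 mm up. Fragile: lower it at under 0.4 m/s inside the case, keep knocks against the case under 30 N.
- bead_tray: Bystander: low pink bead tray with 12 compartments, 150 x 200 x 35 mm, loose; origin at the centre of its underside.
- flute: Bystander: empty stemmed sparkling-wine glass, 195 mm tall, foot 68 mm across, loose; origin at the centre of its foot.
- drink_can: Bystander: red drink can, 56 mm across, 135 mm tall, loose; origin at the centre of its underside.
- pliers: Bystander: red-handled jewellery pliers lying flat, about 145 mm long, 10 mm thick, loose; origin near the pivot, on the underside, jaws along +x.

How it is judged (in metres and radians):
On the way, in this order (a step that is already met when the one before it is completed fails the run):
1. the flacon stands upright on the floor of the case, let go and at rest (x of flacon in the frame of case between -0.035 and 0.035 m and y of flacon in the frame of case between -0.02 and 0.02 m and z of flacon in the frame of case between 0 and 0.012 m and angle between flacon's own z axis and vertical below 0.2 rad and contact force between the fingers and flacon below 0.1 N and linear speed of flacon below 0.02 m/s), for 0.2 s.
2. the lid is down in the recess (within 6 mm of home), medallion up, while the fingers still hold it (z of lid in the frame of case between 0.08 and 0.092 m and x of lid in the frame of case between -0.012 and 0.012 m and y of lid in the frame of case between -0.01 and 0.01 m and angle between lid's own z axis and vertical below 0.2 rad and contact force between the fingers and lid above 0.5 N), for 0.1 s.
At the end, for the whole second after the job is handed in: The lid lies at rest in the recess of the case, medallion up, within 3 mm of its home height, within 8 mm (along) and 7 mm (across) of the centre and tilted less than 0.06 rad; the flacon stands at rest in the case on its floor, tilted less than 0.2 rad (z of lid in the frame of case between 0.083 and 0.089 m and x of lid in the frame of case between -0.008 and 0.008 m and y of lid in the frame of case between -0.007 and 0.007 m and angle between lid's own z axis and vertical below 0.06 rad and linear speed of lid below 0.01 m/s and linear speed of flacon below 0.02 m/s and x of flacon in the frame of case between -0.035 and 0.035 m and y of flacon in the frame of case between -0.02 and 0.02 m and z of flacon in the frame of case between 0 and 0.012 m and angle between flacon's own z axis and vertical below 0.2 rad); the robot touches nothing.
It fails at once if the flacon is banged against the case (over 30 N) (contact force between flacon and case above 30 N).
It fails at once if the flacon falls or is lowered at over 0.4 m/s inside the case (a drop of about 8 mm) (horizontal distance between flacon and case below 0.05 m and height (world z) of flacon below 0.09 m and linear speed of flacon above 0.4 m/s).
It fails at once if the bead tray, the glass, the drink can or the pliers are moved by more than 30 mm (distance of any of bead_tray, flute, drink_can, pliers from where it was at the start of the episode above 0.03 m).
It also fails if it takes over 54 s, if anything falls off the work surface, if the arm or the gripper's body presses on something with over 40 N, if the wrist force passes 120 N, or if a joint passes its speed limit or range.

## Robot

A 6-joint arm with a two-finger parallel gripper is mounted at the origin on the work surface. World frame = base frame: x ahead of the robot, y to its left, z up, the work surface at z = 0. Lengths are in m, angles in degrees, forces in N, time in s.
With the tool pointing down it reaches from about 0.275 to 0.975 m from the base axis. Payload 8.4 kg.
Tool frame: the origin (TCP) lies at the very end of the fingers, on their centre line; the grasp point (between the pads) lies 19 mm behind it (r.tcp_to_grasp is the distance from the TCP to the grasp point, in m); z points along the fingers, y is the line along which they close (so a half turn about z gives the same grasp; the last joint's range is limited). The gripper opens to 92 mm and grips with 3 to 60 N. Pads are 20 mm wide; open, the fingers measure 128 mm over their backs; the gripper's body (75 mm by 189 mm) begins 69 mm behind the grasp point.
Start: joints at [-65.283, 20.225, 93.587, -0, 66.188, -0.138], TCP at [0.263, -0.567, 0.215] pointing down, gripper open.
Joint ranges: [-150.9, 150.9], [-52.94, 120.26], [3.33, 152.33], [-74.26, 254.26], [0, 154.13], [-172.89, 172.89]. Speed limits (degrees/s): [127.2, 127.2, 159.86, 180, 180, 180].

## Interface

Orientations are given as a 3x3 rotation matrix whose columns are the frame's x, y, z axes.
In Python, from cell import r gives the robot as it stands. Calls block until the motion is done:
- r.movep(position, orientation): joint-space move of the TCP to a pose.
- r.move_linear(position, frame=None, vel=0.15, threshold=None): straight line of the TCP; frame=None keeps the orientation; vel is the mean speed in m/s. With threshold (N) it stops when the force on the tool has changed by that much, and returns True; else False.
- r.set_joints(angles): joint-space move.
- r.gripper_to(opening): finger opening in m; the grip force is fixed at half the most; returns when the fingers have stopped.
- r.wait(seconds).
- r.solve_ik(position, orientation): joint angles nearest the present ones, or None.
- r.read_camera(name): name is "scene" or "top" or "wrist"; returns a dict with "img" (420x560x3 uint8, blue, green, red), "camera_matrix" (3x3 intrinsics, pixels), "pose" (4x4, takes a point from camera to world coordinates); the wrist camera has in their place "hand_eye" (4x4, takes a point from camera to tool coordinates, whose origin is the TCP and whose axes are the flange's). Camera axes: x right, y down, z forward; pixel columns grow to the right and rows downward; lengths in m; the calibration is good to about 2 mm. A picture is of the moment at which its call begins: read the wrist's pose just before it. There is no depth.
A pose or a line that the arm cannot do raises r.Unreachable and nothing moves.
- r.close_job(): hands the job in; it is judged then, once.
Readings, each from a call of its own:
- r.current_time_s(): time.
- r.current_joint_pos(): joint angles.
- r.current_qvel(): joint speeds.
- r.current_joint_torque(): joint torques, N m.
- r.current_tcp_pos(): TCP position.
- r.current_tcp_rot(): TCP orientation.
- r.current_contact_force(): force on the tool from outside, world axes, zero at the start.
- r.current_torque(): the same for the moment, N m.
- r.current_width(): finger opening in m.
- r.current_grip_force(): force on a finger pad.
Only numpy, scipy, OpenCV 4.12 (cv2) and the standard library are available. Lean on these libraries where they do the work, as an engineer would, in place of code of your own. Each camera call takes 0.05 s, during which the arm holds its last target. There are 200 camera calls.

## Working session

There is one attempt and no reset: what is moved stays moved. The work goes in short steps, each a Python script; the robot and the scene stay as the last script left them, time stands still between calls to the robot, and variables do not carry over. Pictures are saved under pics/ and viewed, at most 11 in all, crops included, and the job is handed in when it is done.

```bash
ls; mkdir -p pics; python3 - <<'E'
from cell import r
import cv2,numpy as np
np.set_printoptions(precision=4,suppress=True)
for n in("scene","top"):
    d=r.read_camera(n); cv2.imwrite(f"pics/{n}0.png",d["img"]); print(n,d["camera_matrix"],d["pose"])
d=r.read_camera("wrist"); print(d["camera_matrix"],d["hand_eye"])
E
```

```text
pics
scene [[405.0085   0.     271.8387]
 [  0.     405.0085 211.5715]
 [  0.       0.       1.    ]] [[ 0.8563  0.4332 -0.2812  0.9445]
 [ 0.5164 -0.7095  0.4795 -0.6497]
 [ 0.0082 -0.5558 -0.8313  1.2077]
 [ 0.      0.      0.      1.    ]]
top [[490.9266   0.     279.5978]
 [  0.     490.9266 205.9748]
 [  0.       0.       1.    ]] [[ 0.024  -0.9837  0.1784  0.3256]
 [-0.9997 -0.0236  0.0045  0.0005]
 [-0.0003 -0.1784 -0.984   1.5227]
 [ 0.      0.      0.      1.    ]]
[[333.8891   0.     278.624 ]
 [  0.     333.8891 208.4469]
 [  0.       0.       1.    ]] [[-0.001  -0.9547 -0.2977  0.0847]
 [ 1.     -0.001   0.      0.0012]
 [-0.0003 -0.2977  0.9547 -0.1703]
 [ 0.      0.      0.      1.    ]]
```

View pics/top0.png

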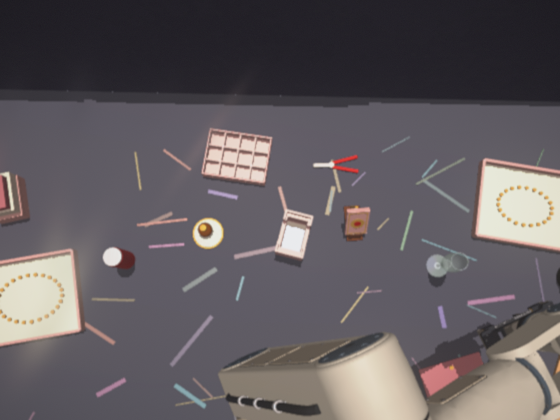

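View pics/scene0.png

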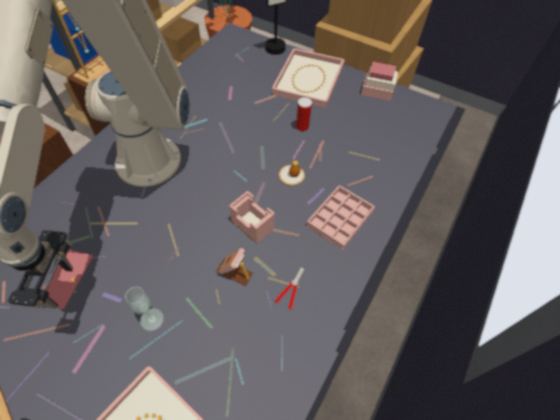

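The top view shows the coaster and flacon at about (208,233), the case at (294,237), the easel and lid at (357,221), the can at (118,258), the glass at (440,265), the tray at (238,157) and the pliers at (338,165). I'll compute rough positions and then take wrist close-ups.

```bash
cat > h.py <<'E'
from cell import r
import cv2,numpy as np
np.set_printoptions(precision=4,suppress=True)
def Rz(yaw):
    "tool down; tool x axis at yaw (deg) from world x"
    a=np.radians(yaw); c,s=np.cos(a),np.sin(a)
    return np.array([[c,s,0],[s,-c,0],[0,0,-1.]])
def wrist(name):
    p,R=np.array(r.current_tcp_pos()),np.array(r.current_tcp_rot())
    d=r.read_camera("wrist"); T=np.eye(4);T[:3,:3]=R;T[:3,3]=p
    cv2.imwrite(f"pics/{name}.png",d["img"]); np.savez(f"pics/{name}.npz",K=d["camera_matrix"],P=T@d["hand_eye"]); 
def ray(K,P,u,z):
    v=P[:3,:3]@np.linalg.inv(K)@[u[0],u[1],1]; o=P[:3,3]
    return o+v*(z-o[2])/v[2]
def proj(K,P,X):
    X=np.atleast_2d(X); c=(X-P[:3,3])@P[:3,:3]; q=c@K.T
    return q[:,:2]/q[:,2:]
E
python3 - <<'E'
from h import *
d=r.read_camera("top");K,P=d["camera_matrix"],d["pose"]
for n,u,z in[("coaster",(208,234),.005),("case",(294,238),.09),("easel",(357,221),.05),("can",(125,259),.0),("flute",(436,266),0),("tray",(238,157),.03),("stopper",(205,229),.068)]: print(n,ray(K,P,u,z))
# look from above the case
r.set_joints(r.current_joint_pos())
print(r.current_tcp_rot())
im=d["img"][130:290,80:480]; cv2.imwrite("pics/topc.png",cv2.resize(im,None,fx=2,fy=2,interpolation=cv2.INTER_CUBIC))
for x,y,z,w in[(.38,.0,.45,0),(.33,0,.45,0),(.38,0,.45,180)]:
    print(r.solve_ik([x,y,z],Rz(w)))
E
```

```text
coaster [0.5068 0.228  0.005 ]
case [ 0.4909 -0.0374  0.09  ]
easel [ 0.5519 -0.2285  0.05  ]
can [0.4236 0.4814 0.    ]
flute [ 0.4251 -0.4792  0.    ]
tray [0.7497 0.142  0.03  ]
stopper [0.5141 0.2282 0.068 ]
[[ 0.9074  0.4203 -0.0004]
 [ 0.4203 -0.9074  0.0009]
 [ 0.0001 -0.001  -1.    ]]
[ -0.2262 -11.7908  99.7332  -0.      92.0576  89.7738]
[ -0.2604 -17.094  103.5237  -0.      93.5702  89.7396]
[ -0.2262 -11.7908  99.7332  -0.      92.0576 -90.2262]
```

```bash
python3 - <<'E'
from h import *
t=r.current_time_s()
r.movep([.60,-.05,.32],Rz(0)); r.wait(.2); wrist("wA"); print(r.current_time_s()-t)
r.movep([.5,.22,.30],Rz(90)); r.wait(.2); wrist("wB"); print(r.current_time_s()-t,r.current_joint_pos())
E
```

```text
2.4917
3.8499999999999996 [23.5061  8.9864 97.4188 -0.0044 73.5914 23.6173]
```

View pics/wA.png

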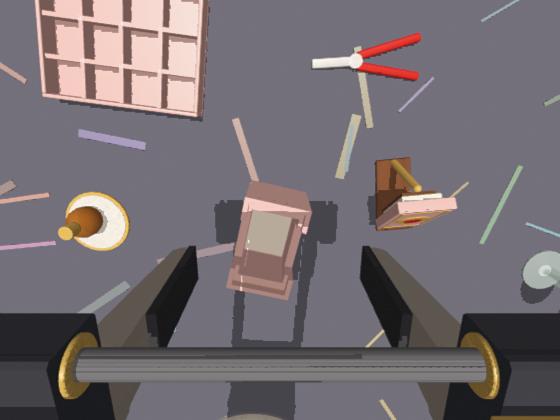

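View pics/wB.png

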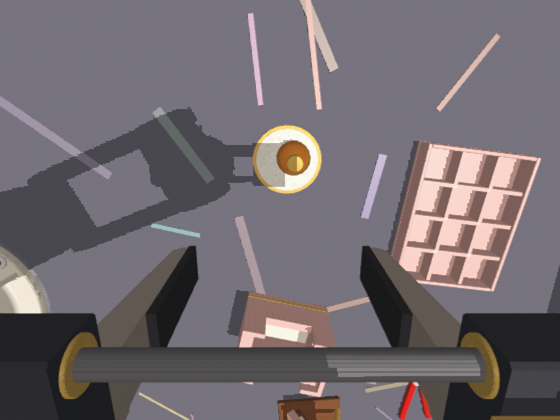

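```bash
python3 - <<'E'
import cv2
a=cv2.imread("pics/wA.png")
f=lambda y,x:cv2.resize(a[y:y+150,x:x+100],None,fx=4,fy=4,interpolation=cv2.INTER_CUBIC)
cv2.imwrite("pics/cropA.png",cv2.hconcat([f(165,220),f(120,365)]))
E
python3 - <<'E'
import numpy as np,sys
sys.argv=['x']
from h import *
for n,pts in(("wA",[((66,233),.073),((97,221),.005)]),("wB",[((294.5,164),.073),((287,159.5),.005)])):
    d=np.load(f"pics/{n}.npz")
    for u,z in pts: print(n,u,ray(d["K"],d["P"],u,z))
E
```

```text
wA (66, 233) [0.5212 0.2331 0.073 ]
wA (97, 221) [0.5142 0.228  0.005 ]
wB (294.5, 164) [0.5202 0.2344 0.073 ]
wB (287, 159.5) [0.5129 0.2291 0.005 ]
```

View pics/cropA.png

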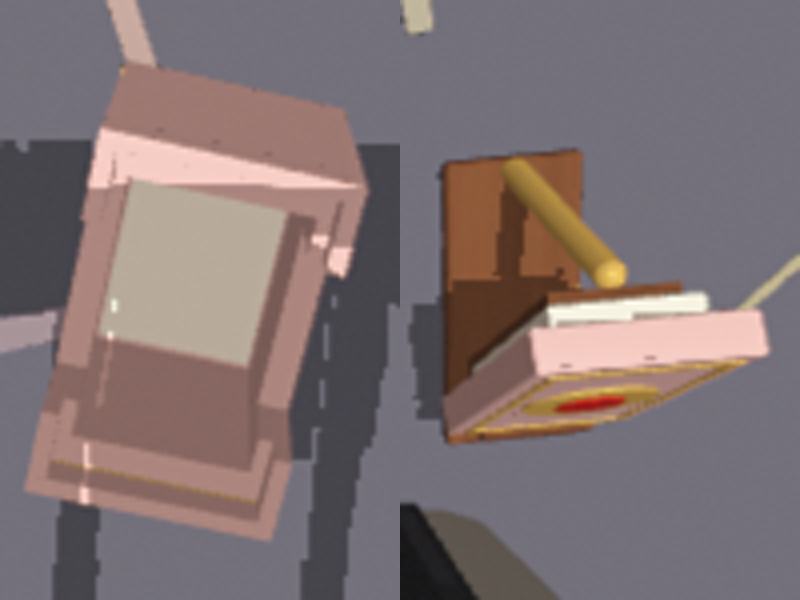

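Case corners, left crop: rim at (100,127), (368,187), (25,490), (272,540); foot at (122,63), (345,110). Right crop: easel base at (443,163), (581,151), lid top-edge corners at (530,328), (764,310), (540,377), (769,355). I'll fit poses to these.

```bash
cat > fit.py <<'E'
from h import *
from scipy.optimize import least_squares
d=np.load("pics/wA.npz");K,P=d["K"],d["P"]
def T(q,X):
    c,s=np.cos(q[2]),np.sin(q[2]); X=np.array(X)
    return X@np.array([[c,s,0],[-s,c,0],[0,0,1]])+[q[0],q[1],0]
def fit(q0,X,u):
    f=lambda q:(proj(K,P,T(q,X))-u).ravel()
    s=least_squares(f,q0,loss="soft_l1",f_scale=1.); print(s.x[:2],np.degrees(s.x[2]));print(f(s.x).reshape(-1,2)); return s.x
A=.064;B=.042
case=fit([.49,-.037,-.2],[[A,B,.098],[A,-B,.098],[-A,B,.098],[-A,-B,.098],[A,B,0],[A,-B,0]],
 np.array([[100,127],[368,187],[25,490],[272,540],[122,63],[345,110]])/4+[220,165])
L=np.array([[.5,0,-.866],[0,1,0],[.866,0,.5]]) # columns lx,ly,lz in easel frame
l=lambda x,y,z:L@np.array([x,y,z])/1000+[0,0,.075]
easel=fit([.55,-.23,0],[[.055,.025,.008],[.055,-.025,.008],l(54,33,0),l(54,-33,0),l(54,33,14),l(54,-33,14),l(0,0,14)],
 (np.array([[443,163],[581,151],[530,328],[764,310],[540,377],[769,355],[590,404]])-[400,0])/4+[365,120])
E
python3 fit.py
python3 - <<'E'
from fit import *
RE=np.array([[np.cos(easel[2]),-np.sin(easel[2]),0],[np.sin(easel[2]),np.cos(easel[2]),0],[0,0,1]])
W=RE@L; Rt=np.c_[W[:,0],-W[:,1],-W[:,2]]
o=np.r_[easel[:2],.075]
for off in(.10,0.03,-.012): print(r.solve_ik(o+W[:,2]*off,Rt))
E
```

```text
[ 0.5055 -0.0373] -13.020066985386675
[[ 0.0688  0.4624]
 [-0.1379  0.133 ]
 [ 0.0894  0.3017]
 [-0.1533  0.1265]
 [ 0.8216 -0.9147]
 [-0.5629 -0.5153]]
[ 0.5537 -0.2235] 5.5108839482960805
[[ 0.6022  0.6207]
 [ 0.8357  0.2449]
 [-0.1659  0.3555]
 [-0.6414 -0.5702]
 [-0.6595 -0.0125]
 [ 0.5985  0.0771]
 [-0.2052 -0.7774]]
[ 0.5055 -0.0373] -13.020066985386675
[[ 0.0688  0.4624]
 [-0.1379  0.133 ]
 [ 0.0894  0.3017]
 [-0.1533  0.1265]
 [ 0.8216 -0.9147]
 [-0.5629 -0.5153]]
[ 0.5537 -0.2235] 5.5108839482960805
[[ 0.6022  0.6207]
 [ 0.8357  0.2449]
 [-0.1659  0.3555]
 [-0.6414 -0.5702]
 [-0.6595 -0.0125]
 [ 0.5985  0.0771]
 [-0.2052 -0.7774]]
[-59.2117  27.0032 140.7539 108.06    55.4548 -76.538 ]
[-49.8252  33.6358 137.134  119.6811  55.0722 -80.7399]
[-45.0347  37.2444 134.3411 125.1732  54.8892 -82.0609]
```

```bash
python3 - <<'E'
from fit import *
t=r.current_time_s()
R=Rz(77); F=np.array([.5207,.2337,0]); z=lambda h:[0,0,h]
r.movep(F+z(.14),R); r.gripper_to(.06)
r.move_linear(F+z(.051),vel=.12)
r.gripper_to(0); print("w",r.current_width(),r.current_grip_force(),r.current_time_s()-t)
r.move_linear(F+z(.22),vel=.2)
wrist("wC"); print(r.current_contact_force(),r.current_width(),r.current_time_s()-t)
C=np.r_[case[:2],0]
r.movep(C+z(.22),R); print(r.current_time_s()-t, r.current_tcp_pos(),r.current_joint_pos())
wrist("wD")
E
```

```text
[ 0.5055 -0.0373] -13.020066985386675
[[ 0.0688  0.4624]
 [-0.1379  0.133 ]
 [ 0.0894  0.3017]
 [-0.1533  0.1265]
 [ 0.8216 -0.9147]
 [-0.5629 -0.5153]]
[ 0.5537 -0.2235] 5.5108839482960805
[[ 0.6022  0.6207]
 [ 0.8357  0.2449]
 [-0.1659  0.3555]
 [-0.6414 -0.5702]
 [-0.6595 -0.0125]
 [ 0.5985  0.0771]
 [-0.2052 -0.7774]]
w 0.019122452105871022 29.993338071217295 2.9167000000000005
[ 0.2374 -0.6228 -1.0308] 0.019220373411453204 3.9583000000000004
5.016700000000001 [ 0.5058 -0.0366  0.2199] [ -4.3278   9.363  107.4616   0.0314  63.1769   8.6554]
```

View pics/wD.png

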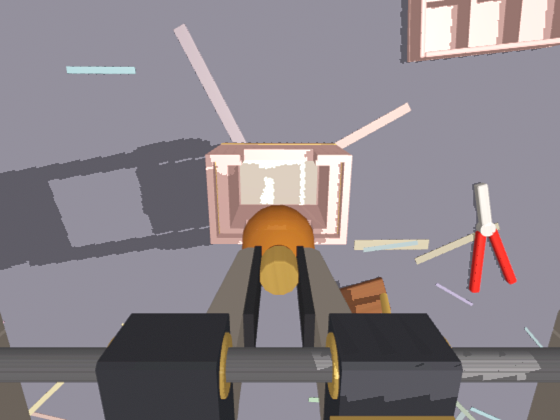

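The flacon is held upright and centred over the case: rim columns 207–352, stopper at 279. I'll lower it now.

```bash
sed -i 's/; print(s.x\[:2\].*reshape(-1,2)); return/; return/' fit.py; python3 - <<'E'
from fit import *
t=r.current_time_s()
C=np.r_[case[:2],0]; z=lambda h:[0,0,h]
r.move_linear(C+z(.075),vel=.08)
print(r.current_contact_force(), r.move_linear(C+z(.045),vel=.02,threshold=3), r.current_tcp_pos(), r.current_contact_force())
r.gripper_to(.036); print(r.current_width(),r.current_grip_force(),r.current_contact_force())
r.wait(.3)
r.move_linear(C+z(.22),vel=.15); print(r.current_time_s()-t,r.current_time_s())
wrist("wE")
RE=np.array([[np.cos(easel[2]),-np.sin(easel[2]),0],[np.sin(easel[2]),np.cos(easel[2]),0],[0,0,1]])
W=RE@L; o=np.r_[easel[:2],.075]+W[:,2]*.007
for a in(60,50,45,40,35,30,25,15):
    b=np.radians(90-a); tz=RE@[np.cos(b),0,-np.sin(b)]; tx=RE@[np.sin(b),0,np.cos(b)]; Rt=np.c_[tx,-W[:,1],tz]
    print(a,[r.solve_ik(o+tz*(.019-k),Rt) for k in(.12,0)])
for a in (0,20,30): # place with relative tilt
    pass
E
```

```text
[ 0.9787 -0.0735 -1.3983] True [ 0.5055 -0.0373  0.051 ] [-0.612  -0.2015  5.6249]
0.03611846694368813 0.0 [-0.3427 -0.6501 -0.1444]
5.0832999999999995 14.45
60 [array([-60.3985,  26.1983, 141.0718, 106.5296,  55.5557, -75.8815]), array([-45.0349,  37.245 , 134.3412, 125.1734,  54.8904, -82.0617])]
50 [array([-52.953 ,  15.5196, 137.469 ,  95.6878,  41.006 , -53.8461]), array([-41.0786,  30.0681, 132.0284, 118.595 ,  39.331 , -69.3687])]
45 [array([-49.0459,  11.9726, 134.8394,  85.6421,  35.292 , -39.4765]), array([-38.9641,  27.3549, 130.2793, 111.7393,  32.2306, -60.0091])]
40 [array([-45.1765,   9.6321, 131.7904,  72.2371,  31.4814, -22.5032]), array([-36.8251,  25.2847, 128.1967, 100.8705,  26.1558, -46.9883])]
35 [array([-41.4428,   8.3931, 128.4077,  56.7012,  30.0999,  -4.0443]), array([-34.7043,  23.8545, 125.8285,  84.5406,  21.8404, -28.8281])]
30 [array([-37.9173,   8.1141, 124.7615,  41.5677,  31.2009,  13.4738]), array([-32.6367,  23.0344, 123.2196,  63.4785,  20.192 ,  -6.2231])]
25 [array([-34.6464,   8.6474, 120.9069,  28.9301,  34.2913,  28.0501]), array([-30.6497,  22.7772, 120.4109,  42.7379,  21.5582,  15.8067])]
15 [array([-28.9435,  11.6206, 112.7356,  12.2048,  43.8388,  47.599 ]), array([-26.9898,  23.7272, 114.3326,  16.0556,  30.1871,  44.423 ])]
```

View pics/wE.png

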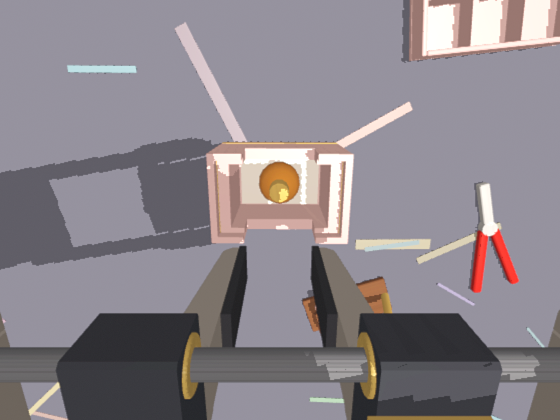

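The flacon stands upright and free in the case, stopper at (279,190). Next is the lid, with the tool tilted 35° from vertical.

```bash
cat > lid.py <<'E'
from fit import *
rz=lambda a:np.array([[np.cos(a),-np.sin(a),0],[np.sin(a),np.cos(a),0],[0,0,1]])
RE=rz(easel[2]); W=RE@L; o=np.r_[easel[:2],.075]+W[:,2]*.007
b=np.radians(90-35); tz=RE@[np.cos(b),0,-np.sin(b)]; tx=RE@[np.sin(b),0,np.cos(b)]; Rg=np.c_[tx,-W[:,1],tz]
Wc=rz(case[2]); Rp=Wc@W.T@Rg; C=np.r_[case[:2],.086+.007]; Tp=C+Rp[:,2]*.019
E
python3 - <<'E'
from lid import *
t=r.current_time_s()
print("place ik",r.solve_ik(Tp,Rp),r.solve_ik(Tp+[0,0,.1],Rp))
r.gripper_to(.092)
r.movep(o+tz*(.019-.11),Rg); print(r.current_time_s()-t)
wrist("wF")
print(r.move_linear(o+tz*.019,vel=.08,threshold=8),r.current_contact_force())
r.gripper_to(.05); print("w",r.current_width(),r.current_grip_force(),r.current_contact_force(),r.current_time_s()-t)
E
```

```text
place ik [-6.2971 33.4144 97.2869  2.9478 74.1668 95.2932] [-6.2971 26.4553 94.0188  2.8495 84.381  95.8189]
1.8999999999999986
False [-0.2505  0.8426  0.3381]
w 0.06591090128518608 29.999991059303284 [-3.0023  1.5207  3.6806] 3.9833
```

```bash
python3 - <<'E'
from lid import *
t=r.current_time_s()
p=o+tz*.019
r.move_linear(p+.03*(W[:,0]+.35*W[:,2]),vel=.08)
p2=p+.03*(W[:,0]+.35*W[:,2])+np.array([-.02,0,.13]); r.move_linear(p2,vel=.15)
print("w",r.current_width(),r.current_joint_pos(),r.current_time_s()-t)
r.movep(Tp+[0,0,.10],Rp); print(r.current_width(),r.current_joint_pos(),r.current_time_s())
wrist("wG"); 
d=r.read_camera("scene"); cv2.imwrite("pics/s2.png",cv2.resize(d["img"][120:320,140:400],None,fx=2,fy=2,interpolation=cv2.INTER_CUBIC))
a=cv2.imread("pics/wG.png"); b=cv2.imread("pics/s2.png")
cv2.imwrite("pics/G.png",np.vstack([cv2.resize(a,(400,300)),cv2.resize(b,(400,300))]))
E
```

```text
w 0.06589725554634566 [-35.7448   5.5509 121.0663  43.2876  33.4854  16.1445] 1.5749999999999993
0.06583470504954077 [-6.3344 26.4714 94.068   2.8926 84.3223 95.7343] 21.3167
```

View pics/G.png

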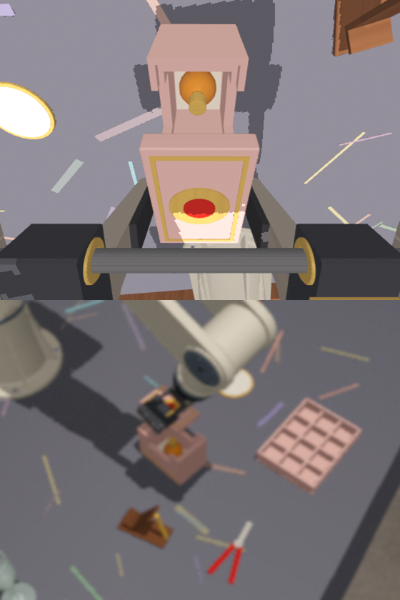

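The lid is held medallion up, with the case and flacon behind it. I'll check the in-hand offset by overlaying the predicted corners.

```bash
python3 - <<'E'
from lid import *
d=np.load("pics/wG.npz");K,P=d["K"],d["P"];a=cv2.imread("pics/wG.png")
p,R=np.array(r.current_tcp_pos()),np.array(r.current_tcp_rot())
Rl=R@Rp.T@Wc; ol=p-R[:,2]*.019-Rl[:,2]*.007
X=[ol+Rl@np.array(q)/1000 for q in[(54,33,14),(54,-33,14),(-54,-33,14),(-54,33,14),(0,0,14),(54,33,0),(54,-33,0)]]
u=proj(K,P,X);print(u)
y0,x0=20,190; s=4
c=cv2.resize(a[y0:y0+150,x0:x0+185].copy(),None,fx=s,fy=s,interpolation=cv2.INTER_CUBIC)
c=cv2.resize(a[170:320,185:375],None,fx=s,fy=s,interpolation=cv2.INTER_CUBIC)
for q in u: cv2.drawMarker(c,tuple(int(v) for v in (q-[185,170])*s+1.5),(0,255,0),0,14,1)
cc=[q+Wc@np.array([i,j,0]) for q in [np.r_[case[:2],.098]] for i in(A,-A) for j in(B,-B)];print(proj(K,P,cc))
cv2.imwrite("pics/G2.png",c)
E
```

```text
[[191.8328 212.1527]
 [363.6764 212.1621]
 [332.8842 343.445 ]
 [223.2342 343.44  ]
 [277.9409 292.3031]
 [198.3143 189.1595]
 [357.3261 189.1684]]
[[205.973   81.6249]
 [348.4992  81.5766]
 [228.2004 231.9081]
 [327.3209 231.9256]]
```

View pics/G2.png

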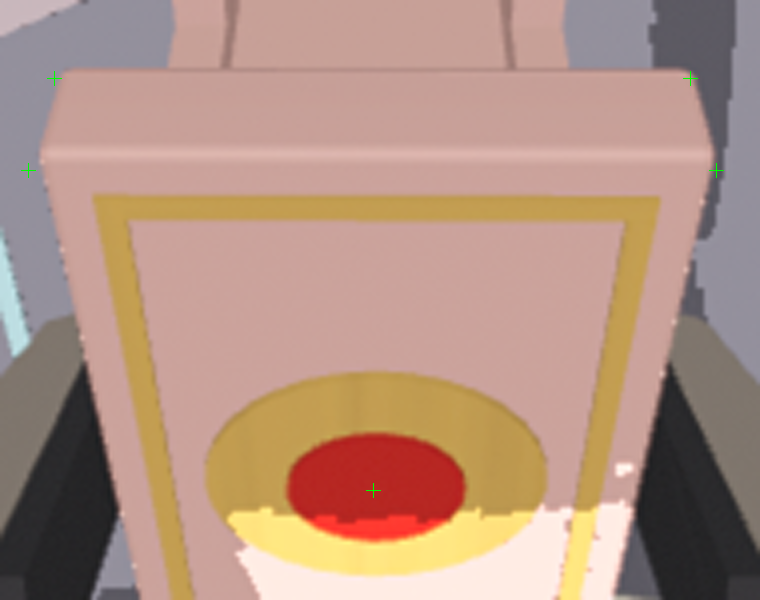

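```bash
python3 - <<'E'
from lid import *
d=np.load("pics/wG.npz");K,P=d["K"],d["P"]
p,R=np.array(r.current_tcp_pos()),np.array(r.current_tcp_rot())
Rl=R@Rp.T@Wc; ol=p-R[:,2]*.019-Rl[:,2]*.007
X=np.array([(0,21,14),(0,-21,14),(21,0,14),(-21,0,14),(54,0,13),(53,0,14),(54,0,0)])/1000
U=np.array([(206,474),(547,474),(376,372),(376,576),(376,158),(376,150),(376,70)])/4+[185,170]-.4
def f(q):
    c,s=np.cos(q[3]),np.sin(q[3]); Ry=np.array([[c,0,s],[0,1,0],[-s,0,c]])
    e=proj(K,P,ol+(X@Ry.T+q[:3])@Rl.T)-U; e[4:,0]=0; return e.ravel()
s=least_squares(f,[0,0,0,0]);print(s.x[:3]*1000,np.degrees(s.x[3]));print(f(s.x).reshape(-1,2))
J=np.linalg.inv(s.jac.T@s.jac);print(np.sqrt(np.diag(J))*[1000,1000,1000,57.3])
E
```

```text
[-1.8734 -0.3558 -2.7767] 1.4013874217553282
[[ 0.7489  1.1817]
 [-0.8753  1.1859]
 [ 0.0679 -0.5004]
 [ 0.0568 -1.2547]
 [ 0.     -2.7829]
 [ 0.      2.7577]
 [ 0.     -0.54  ]]
[1.8617 0.2498 1.1973 0.9473]
```

```bash
python3 - <<'E'
from lid import *
t=r.current_time_s()
T0=Tp+Wc@[.0012,.0003,0]
r.move_linear(T0+[0,0,.025],vel=.1)
print(r.current_contact_force(), r.move_linear(T0+[0,0,-.006],vel=.02,threshold=6), (r.current_tcp_pos()-T0)*1000, r.current_contact_force())
r.wait(.2); print(r.current_contact_force(),r.current_torque(),r.current_grip_force(),r.current_width(),r.current_time_s())
wrist("wH")
E
```

```text
[ 0.1154 -0.2293 -0.0025] True [-0.1229 -0.0053  0.797 ] [ 1.2322 -0.4771  5.5845]
[ 0.4507 -0.405   5.894 ] [ 0.1954  0.0333 -0.042 ] 29.99965488910675 0.06565687597615419 23.6333
```

View pics/wH.png

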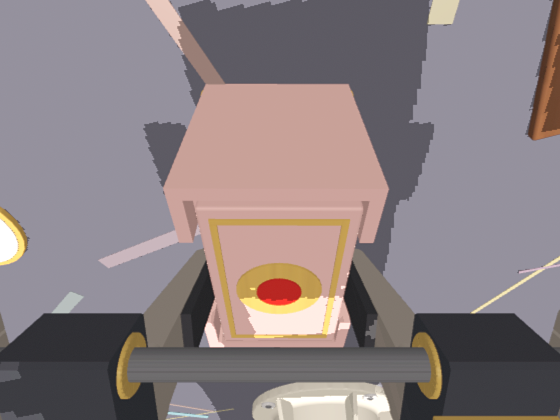

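The lid appears to sit inside the recess walls: panel columns 200–357, rim 172–385. I'll press it slightly further, release, retreat and look.

```bash
python3 - <<'E'
from lid import *
p=np.array(r.current_tcp_pos()); z0=p[2]
print(r.move_linear(p-[0,0,.003],vel=.015,threshold=8),(r.current_tcp_pos()[2]-z0)*1000,r.current_contact_force(),r.current_grip_force())
r.wait(.3)
r.gripper_to(.086); print(r.current_width(),r.current_contact_force())
p=np.array(r.current_tcp_pos());R=np.array(r.current_tcp_rot())
r.move_linear(p-R[:,2]*.14,vel=.12); r.wait(.2); print(r.current_time_s(),r.current_contact_force())
wrist("wI")
d=np.load("pics/wI.npz");K,P=d["K"],d["P"];a=cv2.imread("pics/wI.png")
X=[np.r_[case[:2],.086]+Wc@np.array(q)/1000 for q in[(54,33,14),(54,-33,14),(-54,-33,14),(-54,33,14),(0,0,14),(64,42,12),(64,-42,12),(-64,42,12),(-64,-42,12)]]
u=proj(K,P,X); x0,y0=np.maximum(u.mean(0)-[80,75],0).astype(int)
c=cv2.resize(a[y0:y0+150,x0:x0+180],None,fx=4,fy=4,interpolation=cv2.INTER_CUBIC)
for q in u: cv2.drawMarker(c,tuple(int(v) for v in (q-[x0,y0])*4+1.5),(0,255,0),0,14,1)
cv2.imwrite("pics/I2.png",c)
E
```

```text
True -0.05055671959180996 [-0.6457  0.0768  5.9462] 30.000338852405548
0.08583615953690009 [-1.5488  0.0556  0.0148]
26.1917 [ 0.7996 -0.493  -0.9382]
```

View pics/I2.png

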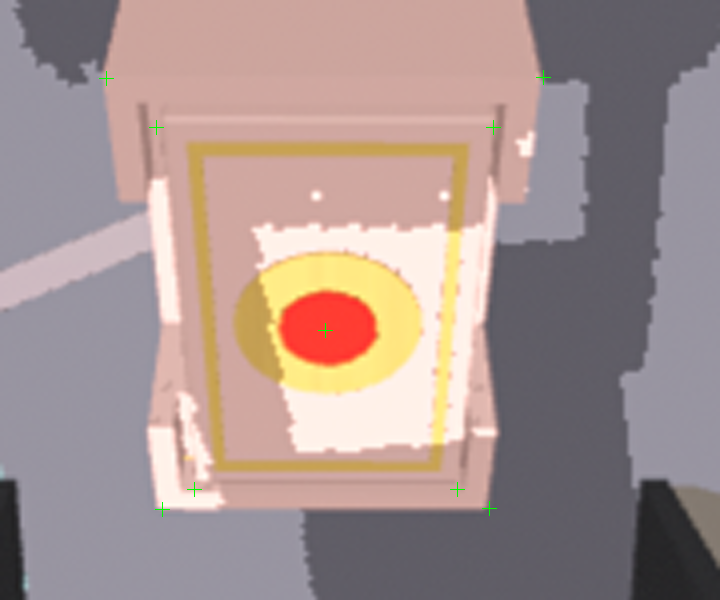

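The released lid lies in the recess with its medallion up; the medallion is at (328,323) against a predicted (325,330). I'll check its height and flatness with a light closed-finger touch at both ends, then hand in.

```bash
python3 - <<'E'
from lid import *
R=Rz(np.degrees(case[2])); H=lambda x,z:np.r_[case[:2],z]+Wc@[x,0,0]
r.movep(H(.03,.16),R); r.gripper_to(0)
for x in(.034,-.034):
    r.move_linear(H(x,.112),vel=.15); r.wait(.2)
    print(x,r.move_linear(H(x,.094),vel=.012,threshold=4),r.current_tcp_pos(),r.current_contact_force())
    r.move_linear(H(x,.115),vel=.1)
r.move_linear(H(0,.22),vel=.2); r.wait(.3); print(r.current_time_s())
E
```

```text
0.034 True [ 0.5386 -0.045   0.1004] [-1.8059  0.3581  5.8476]
-0.034 True [ 0.4724 -0.0297  0.1004] [-0.7808  0.2693  5.9935]
33.1417
```

The top face is at 100.4 mm at both ends (nominal 100), so the lid is flat and fully home.

```bash
python3 -c "
from cell import r
print(r.close_job())"
```

```text
the job is handed in; nothing more can be done
None
```

I handed the job in at about 33 s: the flacon stands upright in the case, and the lid is flat and fully home with its medallion up (touch-checked level at both ends); the hand-in call did not return a verdict.

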